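# Collar from the sprung-flap tray

### The arm

A 7-joint arm with a two-finger parallel gripper is mounted at the origin on the work surface. World frame = base frame: x ahead of the robot, y to its left, z up, the work surface at z = 0. Lengths are in m, angles in rad, forces in N, time in s.
With the tool pointing down it reaches from about 0.425 to 0.925 m from the base axis. Payload 6.8 kg.
Tool frame: the origin (TCP) lies at the very end of the fingers, on their centre line; the grasp point (between the pads) lies 19 mm behind it; z points along the fingers, y is the line along which they close (so a half turn about z gives the same grasp; the last joint's range is limited). The gripper opens to 85 mm and grips with 20 to 120 N. Pads are 22 mm wide; open, the fingers measure 114 mm over their backs; the gripper's body (76 mm by 85 mm) begins 54 mm behind the grasp point. The pads swing forward as they close: fully open they stand 13 mm farther back than shut.
Start: joints at [1.022, 0.477, 0.022, 1.555, -0.011, 1.109, -0.083], TCP at [0.288, -0.61, 0.231] pointing down, gripper open.
Joint ranges: [-2.96, 2.96], [-0.34, 2.1], [-1.41, 1.46], [0.24, 2.44], [-1.37, 4.51], [0.17, 1.92], [-2.96, 2.96]. Speed limits (rad/s): [2.39, 2.39, 3.14, 3.14, 3.14, 3.14, 3.14].

### API

Orientations are given as a unit quaternion [w, x, y, z].
In Python, from station import bot gives the robot as it stands.
- The arm moves only by the tool jog_arm, never from a script. Its argument "motion" is a list of rows, each a list of 7 numbers: the turn, a rotation vector about the tool's x, y, z in rad, then the shift along the tool's x, y, z in mm, then the finger opening in mm, from 0 to 85.4. A call has 1 to 10 rows; each row is the pose to reach, as a shift and turn from the pose commanded when the call began, along the tool's axes at that moment; what a row does not reach only later rows make up. A row lasts 1/8 s, in which the tool goes at most 62.5 mm and 10.7 degrees, less where a joint would pass 70% of its speed; a pose out of reach is approached as far as the arm can. A call with a gripper value outside its range is refused whole. The fingers move at their own pace and stop on an object; "grip_force" is the grip in N (left out, the last holds). Time passes only in rows, so rows that repeat a pose let the fingers close. It gives the time, the measured TCP pose, the force, the opening and the grip force at its end, in the units of the state.
- bot.get_obs(): the state, without advancing time (a new reading comes with each control period).
- bot.read_camera(name): name is "scene" or "top"; returns a dict with "pixels" (420x560x3 uint8, red, green, blue), "camera_matrix" (3x3 intrinsics, pixels), "T" (4x4, takes a point from camera to world coordinates). Camera axes: x right, y down, z forward; pixel columns grow to the right and rows downward; lengths in m; the calibration is good to about 2 mm. A picture is of the moment at which its call begins. There is no depth.
- bot.hand_in(): hands the job in; it is judged then, once.
Trained networks look in a picture, given as the dict that the camera call returned (one of the last four; its "shot" number tells which), for a name from the list of things; names that differ only in an ending like _2 or _b are one class to them, and where a whole thing is asked for, a point or a joint stands for the part that bears it (a point fixed in the world has none). Each returns a list of dicts, best first, with "score" (0 to 1); they miss things now and then, are a little off and sometimes report something else, mostly with a low value. They report only what shows in the picture. A call takes as long as a camera call. They do not tell look-alikes from the thing itself.
- bot.spot_in(thing, picture): "xy" ([column, row] in pixels, amid what is visible of it).
- bot.tip_of(thing, picture): "xy" ([column, row] in pixels: a listed point, or the origin of a listed thing).
The state is a dict: "t": time; "q": joint angles; "joint_vel": joint speeds; "joint_torque": joint torques, N m; "eef_pos": TCP position; "tool_rot": TCP orientation; "contact_force": force on the tool from outside, world axes, zero at the start; "torque": the same for the moment, N m; "gripper_width": opening from 0.0 (shut) to 1.0 (fully open); "grasp_force": force on a finger pad.
Only numpy, scipy, OpenCV 4.12 (cv2) and the standard library are available. Lean on these libraries where they do the work, as an engineer would, in place of code of your own. Each camera call takes 0.05 s, during which the arm holds its last target. There are 200 camera calls.

### The job

Two steel parts lie under the sprung clear flap of the parts tray. Push the flap back and hold it open with the fingers while you grip the plain ring-shaped collar, lift the collar out so that the flap springs shut, then lower it over the upright pin of the spindle stand until it lies flat on the round base before you let go. Leave the other part, the square blank, where it lies.

Things in the scene. Friction and masses are not known exactly. Their poses are not given: they have to be found in the camera images.
- flap: Clear flap, 262 wide, with a free-turning 10 thick steel roller along its free edge. Origin: middle of the hinge line (along y), 10 above bench. Shut: frame level, x away from the tray's front; roller axis 61 to -x of the hinge, 53 above bench. Opens about +y to just past upright: from the tray's open front push the roller to +x (2-4 N, springs back). Pressing down does not open it. Sizes in mm.
- collar: Plain steel ring, 42 mm outside, 26 bore, 16 high, 0.1 kg; origin centre of underside, z up. Lies under the flap, 44-50 mm to -x of the hinge, about 58 left or right of its middle; once gripped, lift straight up, the flap gives way. Fixed tray: floor 5 mm above bench, inner room from 132 mm to -x of the hinge to 12 beyond, 135 to each side; walls 25 mm high above bench (far one 12).
- blank: The other steel part, not wanted, in the other half of the tray, same distance from the hinge line: a solid square blank, 36 by 36 mm and 16 mm high, no bore. Origin at the centre of its underside.
- stand: Spindle stand fixed to the bench: a round steel base, 60 mm diameter and 12 mm high, with an upright pin in its centre, 10 mm diameter, its tapered tip 46 mm above the bench. Origin at the centre of its underside, on the bench, z up.
There are look-alikes about, which are no part of the job. Of the things like the stand, leave any that is black or brown; of the rest the smaller one is meant.

How it is judged:
By the outcome, as a careful person would: the job done as asked, in the order asked, and still so for the second after the job is handed in, with the robot touching nothing.
It also fails if it takes over 51 s, if anything falls off the work surface, if the arm or the gripper's body presses on something with over 40 N, if the wrist force passes 120 N, or if a joint passes its speed limit or range.

## Working session

There is one attempt and no reset: what is moved stays moved. The work goes in short steps, Python scripts to look and compute and a tool call to move; the robot and the scene stay as the last step left them, time stands still between calls to the robot, and variables do not carry over. Pictures are saved under pics/ and viewed, at most 10 in all, crops included, and the job is handed in when it is done.

Besides the shell and the picture viewer there is one more tool, called by a JSON object that holds its "op" and its "data", one argument or row to a line. jog_arm: Moves the arm, as the interface text tells. Its arguments: {"type":"object","properties":{"motion":{"type":"array"},"grip_force":{"type":"number"}},"required":["motion"]}

```bash
mkdir -p pics; ls
cat > h.py <<'E'
import numpy as np, cv2
from station import bot
def ray(p,uv):
    K=np.array(p["camera_matrix"]);T=np.array(p["T"])
    d=T[:3,:3]@np.linalg.solve(K,[uv[0],uv[1],1.]);return T[:3,3],d
def atz(p,uv,z):
    o,d=ray(p,uv);return o+d*(z-o[2])/d[2]
def tri(a,ua,b,ub):
    o1,d1=ray(a,ua);o2,d2=ray(b,ub)
    s=np.linalg.lstsq(np.c_[d1,-d2],o2-o1,rcond=None)[0]
    x,y=o1+s[0]*d1,o2+s[1]*d2
    return (x+y)/2,np.linalg.norm(x-y)
def proj(p,X):
    T=np.linalg.inv(np.array(p["T"]));c=T[:3,:3]@np.asarray(X)+T[:3,3];u=np.array(p["camera_matrix"])@c;return u[:2]/u[2]
def save(n,img):
    cv2.imwrite(n,cv2.cvtColor(img,cv2.COLOR_RGB2BGR))
E
python3 - <<'E'
from h import *
np.set_printoptions(precision=4,suppress=True)
s=bot.read_camera("scene");t=bot.read_camera("top")
Z=dict(flap=.01,collar=.005,blank=.005,stand=0)
for n,p in(("scene",s),("top",t)):
    save(f"pics/{n}.png",p["pixels"]); print(n,np.array(p["T"])[:3])
    for th in Z:
        for k,f in(("spot",bot.spot_in),("tip",bot.tip_of)):
            print(n,th,k,[(np.round(r["xy"],1).tolist(),round(r["score"],2),atz(p,r["xy"],Z[th])[:2].round(3).tolist()) for r in f(th,p)])
print(bot.get_obs())
E
```

```text
pics
scene [[ 0.4994  0.5923 -0.6323  1.0601]
 [ 0.8664 -0.3428  0.3631 -0.3208]
 [-0.0017 -0.7291 -0.6844  0.6012]]
scene flap spot [([363.8, 205.5], 0.65, [0.565, 0.124])]
scene flap tip [([381.8, 225.5], 0.89, [0.62, 0.12])]
scene collar spot []
scene collar tip []
scene blank spot []
scene blank tip []
scene stand spot [([189.6, 250.7], 0.72, [0.504, -0.177]), ([119.1, 252.3], 0.6, [0.45, -0.277]), ([161.0, 215.4], 0.6, [0.401, -0.189])]
scene stand tip [([201.6, 303.8], 0.94, [0.611, -0.202]), ([162.0, 218.3], 0.86, [0.409, -0.19]), ([121.4, 260.5], 0.83, [0.469, -0.279])]
top [[ 0.0166 -0.9809  0.1937  0.3944]
 [-0.9997 -0.0195 -0.0129 -0.0148]
 [ 0.0164 -0.1934 -0.981   0.71  ]]
top flap spot [([197.7, 180.9], 0.79, [0.599, 0.127])]
top flap tip [([200.4, 165.0], 0.7, [0.631, 0.123])]
top collar spot [([173.8, 202.8], 0.54, [0.557, 0.17])]
top collar tip []
top blank spot [([234.8, 196.1], 0.63, [0.573, 0.056])]
top blank tip [([235.2, 189.2], 0.52, [0.586, 0.056])]
top stand spot [([368.9, 181.3], 0.95, [0.609, -0.201]), ([358.6, 228.6], 0.91, [0.516, -0.179]), ([413.2, 260.0], 0.84, [0.458, -0.279]), ([362.9, 284.4], 0.76, [0.412, -0.184])]
top stand tip [([412.2, 258.7], 0.94, [0.461, -0.278]), ([370.5, 184.1], 0.91, [0.603, -0.204]), ([362.5, 285.0], 0.88, [0.411, -0.183]), ([357.3, 232.9], 0.59, [0.507, -0.176])]
{'t': 0.9, 'q': array([ 1.0219,  0.477 ,  0.0224,  1.5554, -0.0115,  1.1093, -0.0831]), 'joint_vel': array([-0.0006,  0.0006, -0.0001,  0.0001, -0.002 , -0.0007, -0.0009]), 'joint_torque': array([  0.0004, -59.6309,   1.6069, -28.1548,   0.0125,   0.0015,
         0.    ]), 'eef_pos': array([ 0.288 , -0.6105,  0.2313]), 'tool_rot': array([0.    , 0.9758, 0.2186, 0.    ]), 'contact_force': array([-0.4739, -0.6325,  0.2667]), 'torque': array([ 0.0557, -0.0285, -0.005 ]), 'grasp_force': 0.0, 'gripper_width': 0.9988622189080799}
```

View pics/scene.png

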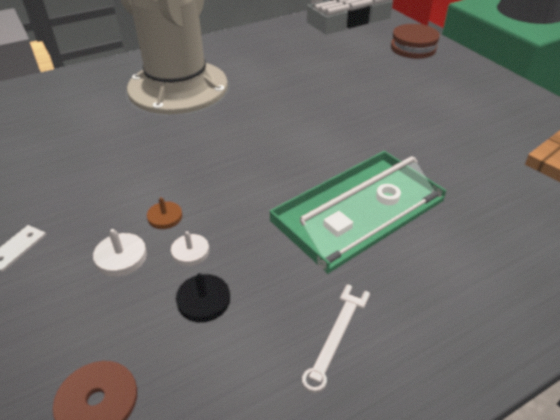

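View pics/top.png

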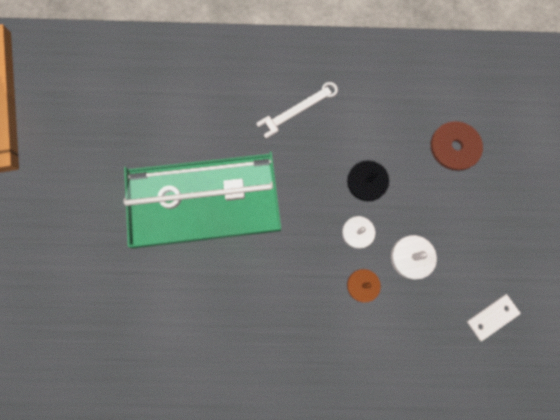

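Scene shows four stand-like things, as (scene / top) pixels: small white (190,248)/(359,232), large white (119,252)/(414,257), black (203,297)/(369,181), brown (164,214)/(363,285). Leaving out the black and brown ones, the smaller white one is meant. The collar is the ring in the left (+y) half at scene (389,194) / top (169,196). The blank is at (338,223) / (234,188). The roller runs from top (127,202) to (270,187).

Run:
```python
from h import *
np.set_printoptions(precision=4,suppress=True)
s=bot.read_camera("scene");t=bot.read_camera("top")
def ell(p,box,z,thr,hull=True):
    x0,y0,x1,y1=box;g=cv2.cvtColor(p["pixels"],cv2.COLOR_RGB2GRAY)[y0:y1,x0:x1]
    m=(g>thr).astype(np.uint8);cs=max(cv2.findContours(m,0,cv2.CHAIN_APPROX_NONE)[0],key=cv2.contourArea)
    w=np.array([atz(p,c[0]+[x0,y0],z)[:2] for c in cs]);(c,r)=cv2.minEnclosingCircle((w*1000).astype(np.float32))
    return np.round(c,1),round(r,1)
print("small top",ell(t,(338,212,380,252),.012,130),"big",ell(t,(386,232,441,283),.012,130))
print("small scene",ell(s,(168,234,213,264),.012,130))
# green tray in top: rim at z=.025
h=cv2.cvtColor(t["pixels"],cv2.COLOR_RGB2HSV);m=cv2.inRange(h,(65,100,40),(90,255,255));m[:,:110]=0;m[:,300:]=0
c=cv2.convexHull(np.vstack([k for k in cv2.findContours(m,0,2)[0] if cv2.contourArea(k)>30]))
w=np.array([atz(t,k[0],.025)[:2]*1000 for k in c],np.float32);r=cv2.minAreaRect(w);print("tray",r,cv2.boxPoints(r).tolist())
big=np.vstack([cv2.resize(t["pixels"][145:255,110:300],(760,0+300)),cv2.resize(np.hstack([t["pixels"][205:295,330:445],s["pixels"][205:295,90:235]]),(760,263))])
save("pics/crop1.png",big)
for e in((127,202),(270.5,187)): print("roller end",atz(t,e,.053))
for e in((137,176),(262,162),(148,175),(253,164)): print("hinge",atz(t,e,.01))
for nm,a,b in(("collar",(168.5,196.5),(389,194)),("blank",(234,188.5),(338,223))): print(nm,atz(t,a,.018),atz(s,b,.018))
```

```text
small top (array([ 507.8, -175.4]), 32.2) big (array([ 463.7, -276.2]), 43.1)
small scene (array([ 509. , -177.8]), 33.9)
tray ((561.1148071289062, 114.9656753540039), (149.31373596191406, 273.5999450683594), 7.615301609039307) [[468.98748779296875, 240.66546630859375], [505.24530029296875, -30.521350860595703], [653.2421264648438, -10.734115600585938], [616.9843139648438, 260.45269775390625]]
roller end [0.5459 0.2394 0.053 ]
roller end [ 0.5784 -0.0114  0.053 ]
hinge [0.6066 0.2418 0.01  ]
hinge [0.6397 0.0061 0.01  ]
hinge [0.6091 0.2213 0.01  ]
hinge [0.6353 0.0232 0.01  ]
collar [0.566  0.1774 0.018 ] [0.5698 0.174  0.018 ]
blank [0.5839 0.0568 0.018 ] [0.5854 0.0548 0.018 ]
```

View pics/crop1.png

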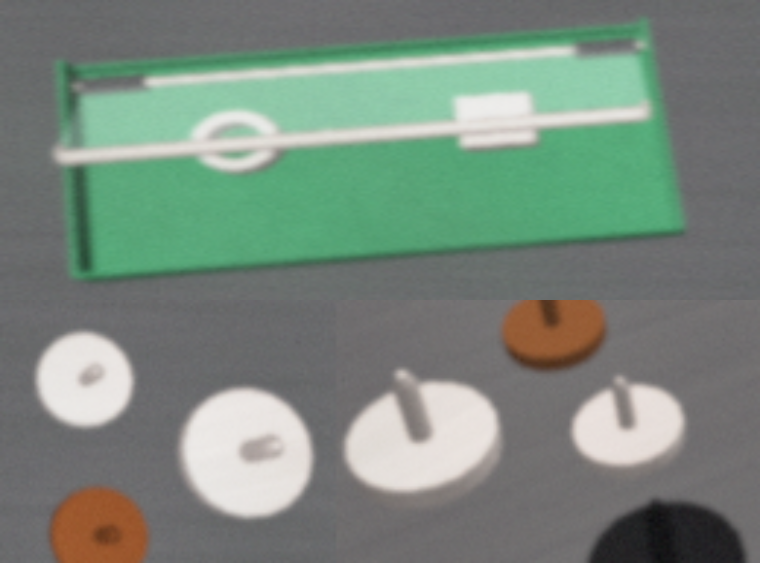

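The crop shows a white ring under the roller in the left half (about crop (235,140)) and a square in the right half. Below it, the small white stand (crop (85,380), Ø ≈ 60–64 mm measured) is clearly smaller than the large white one (Ø ≈ 86), so it is the target, at about (0.508, −0.176). The tray yaw is 7.4°, the hinge middle (0.623, 0.122) and the collar (0.5685, 0.1745), which fits −47/+59 in the flap frame.

```bash
cat >> h.py <<'E'
from scipy.spatial.transform import Rotation as R
YAW=np.radians(7.4)
H=np.array([.6227,.122])
def fl(x,y): # flap frame mm -> world
    c,s=np.cos(YAW),np.sin(YAW);return H+np.array([c*x-s*y,s*x+c*y])/1000
def goto(xyz,a=12.,yaw=YAW):
    o=bot.get_obs();w=o["tool_rot"];R0=R.from_quat([w[1],w[2],w[3],w[0]])
    c,s=np.cos(yaw),np.sin(yaw)
    Rt=R.from_matrix(np.c_[[c,s,0],[s,-c,0],[0,0,-1.]])*R.from_euler("y",a,degrees=True)
    print("turn",(R0.inv()*Rt).as_rotvec().round(3),"shift",(R0.inv().apply(np.array(xyz)-o["eef_pos"])*1000).round(1))
E
python3 - <<'E'
from h import *
for x,z in((-105,.2),(-105,.1)): print(x,z,fl(x,59));goto([*fl(x,59),z])
print(fl(-47,59),bot.get_obs()["t"])
E
```

```text
-105 0.2 [0.51097559 0.16698506]
turn [-0.033  0.208  0.31 ] shift [ 533.4 -608.1   31.3]
-105 0.1 [0.51097559 0.16698506]
turn [-0.033  0.208  0.31 ] shift [ 533.3 -608.1  131.3]
[0.56849252 0.17445521] 1.0
```

{"op": "jog_arm", "data": {
  "motion": [
    [0, 0.05, 0.08, 41, -47, 2, 85],
    [0, 0.1, 0.16, 82, -94, 5, 85],
    [-0.03, 0.208, 0.31, 123, -140, 7, 85],
    [-0.033, 0.208, 0.31, 164, -187, 10, 75],
    [-0.033, 0.208, 0.31, 205, -234, 12, 65],
    [-0.033, 0.208, 0.31, 246, -281, 14, 65],
    [-0.033, 0.208, 0.31, 287, -327, 17, 65],
    [-0.033, 0.208, 0.31, 328, -374, 19, 65],
    [-0.033, 0.208, 0.31, 369, -421, 22, 65],
    [-0.033, 0.208, 0.31, 410, -468, 24, 65]
  ],
  "grip_force": 100
}}

```text
t: 2.25
eef_pos: [0.4596, -0.0105, 0.2078]
tool_rot: [-0.006, 0.992, 0.064, 0.105]
contact_force: [1.1, -1.2, -0.1]
gripper_width: 0.76
grasp_force: 0.0
```

Run:
```python
from h import *
goto([*fl(-105,59),.15]);goto([*fl(-105,59),.1]);print(bot.get_obs())
```

```text
turn [ 0.001 -0.002  0.   ] shift [  60.1 -169.5   71.9]
turn [ 0.001 -0.002  0.   ] shift [  49.6 -169.5  120.7]
{'t': 2.25, 'q': array([ 0.31803326,  0.06863629, -0.44054606,  2.19447549,  0.04477913,
        0.67412525, -1.59212119]), 'joint_vel': array([-0.76779797,  0.20709708, -0.5243123 , -0.1643275 ,  0.59167221,
       -0.04413832, -1.69120911]), 'joint_torque': array([  4.37212273, -31.38694882,  -0.04285174, -23.10192347,
        -0.93322663,  -0.57446793,   2.29370266]), 'eef_pos': array([ 0.45960653, -0.01050951,  0.20782568]), 'tool_rot': array([-0.00633558,  0.99234995,  0.06419786,  0.10526191]), 'contact_force': array([ 1.07951927, -1.17063098, -0.1339971 ]), 'torque': array([-0.05954498,  0.14883497, -0.05260653]), 'grasp_force': 0.0, 'gripper_width': 0.7601548484597593}
```

{"op": "jog_arm", "data": {
  "motion": [
    [0, 0, 0, 0, 0, 0, 65],
    [0, 0, 0, 0, 0, 0, 65],
    [0, 0, 0, 0, 0, 0, 65]
  ]
}}

```text
t: 2.62
eef_pos: [0.4588, -0.0139, 0.2072]
tool_rot: [-0.006, 0.993, 0.063, 0.104]
contact_force: [0.0, 0.8, 0.0]
gripper_width: 0.76
grasp_force: 0.0
```

Run:
```python
from h import *
goto([*fl(-105,59),.15]);goto([*fl(-105,59),.1]);print(bot.get_obs()["eef_pos"])
```

```text
turn [ 0.001  0.    -0.002] shift [  61.1 -172.8   71.4]
turn [ 0.001  0.    -0.002] shift [  50.7 -172.9  120.3]
[ 0.45882224 -0.01386945  0.20721056]
```

{"op": "jog_arm", "data": {
  "motion": [
    [0, 0, 0, 17, -48, 20, 65],
    [0, 0, 0, 34, -96, 40, 65],
    [0, 0, 0, 50, -144, 60, 65],
    [0, 0, 0, 60, -173, 72, 65],
    [0, 0, 0, 51, -173, 120, 65],
    [0, 0, 0, 51, -173, 120, 65],
    [0, 0, 0, 51, -173, 120, 65]
  ]
}}

```text
t: 3.5
eef_pos: [0.5116, 0.1678, 0.1014]
tool_rot: [-0.006, 0.992, 0.063, 0.105]
contact_force: [-0.0, -0.2, -0.1]
gripper_width: 0.762
grasp_force: 0.0
```

Run:
```python
from h import *
s=bot.read_camera("scene");t=bot.read_camera("top")
print(bot.get_obs()["eef_pos"])
P=[[*fl(-47,59),.021],[*fl(-61,-131),.053],[*fl(-61,131),.053],[*fl(0,131),.01],[*fl(0,-131),.01],bot.get_obs()["eef_pos"]]
out=[]
for p,b in((s,(260,130,460,280)),(t,(110,130,310,280))):
    im=cv2.resize(p["pixels"][b[1]:b[3],b[0]:b[2]],None,fx=3.9,fy=2,interpolation=2) if 0 else cv2.resize(p["pixels"][b[1]:b[3],b[0]:b[2]],None,fx=2,fy=2)
    for q in P:
        u=(proj(p,q)-b[:2])*2+1; cv2.circle(im,tuple(int(v) for v in u),3,(255,0,0),1)
    out.append(im)
save("pics/near.png",np.hstack(out))
goto([*fl(-100,59),.025]);goto([*fl(-45,59),.025]);goto([*fl(-45,59),.005])
```

```text
[0.51227064 0.16831948 0.10233375]
turn [ 0.    -0.003 -0.001] shift [-12.8   1.1  76.3]
turn [ 0.    -0.003 -0.001] shift [40.9  1.1 87.9]
turn [ 0.    -0.003 -0.001] shift [ 36.7   1.1 107.5]
```

View pics/near.png

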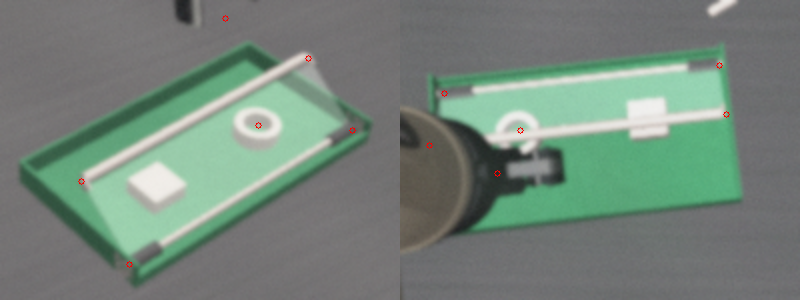

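The overlay fits: red marks lie on the roller ends, the hinge ends and the collar's top (scene crop (258,125), top crop (520,130)). Next, push the flap back.

{"op": "jog_arm", "data": {
  "motion": [
    [0, 0, 0, -6, 1, 38, 65],
    [0, 0, 0, -13, 1, 76, 65],
    [0, 0, 0, -13, 1, 76, 65],
    [0, 0, 0, 0, 1, 79, 65],
    [0, 0, 0, 11, 1, 82, 65],
    [0, 0, 0, 22, 1, 84, 65],
    [0, 0, 0, 32, 1, 86, 65],
    [0, 0, 0, 41, 1, 88, 65],
    [0, 0, 0, 41, 1, 88, 65]
  ]
}}

```text
t: 4.72
eef_pos: [0.5697, 0.1753, 0.0229]
tool_rot: [-0.007, 0.992, 0.064, 0.105]
contact_force: [-2.4, 0.1, -0.6]
gripper_width: 0.763
grasp_force: 0.0
```

Run:
```python
from h import *
s=bot.read_camera("scene")
o=bot.get_obs();print(o["eef_pos"],o["contact_force"])
save("pics/push.png",cv2.resize(s["pixels"][100:280,240:460],None,fx=3,fy=3))
goto([*fl(-45,59),.005])
```

```text
[0.56912407 0.17519585 0.0227295 ] [-1.87812083 -0.16325366  0.09515872]
turn [0.001 0.    0.   ] shift [-2.4  0.6 17.6]
```

View pics/push.png

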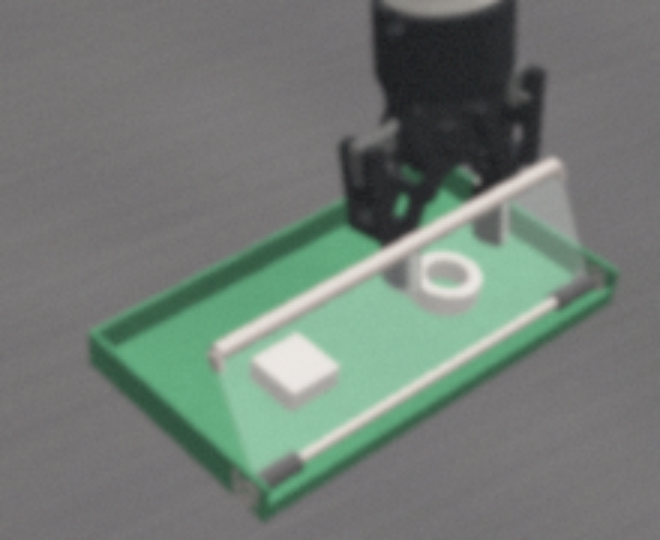

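The flap is pushed back against the fingers (about crop (402,270) and (490,220)), which straddle the collar at (447,283). Next, go down and grip.

{"op": "jog_arm", "data": {
  "motion": [
    [0, 0, 0, -1, 0, 6, 65],
    [0, 0, 0, -2, 0.5, 12, 65],
    [0, 0, 0, -2.4, 0.5, 17.5, 65],
    [0, 0, 0, -2.4, 0.5, 17.5, 65]
  ]
}}

```text
t: 5.28
eef_pos: [0.57, 0.175, 0.0046]
tool_rot: [-0.006, 0.992, 0.065, 0.104]
contact_force: [-2.5, 0.4, -0.6]
gripper_width: 0.76
grasp_force: 0.0
```

Run:
```python
from h import *
s=bot.read_camera("scene")
o=bot.get_obs();print(o["eef_pos"],o["contact_force"])
save("pics/down.png",cv2.resize(s["pixels"][100:280,240:460],None,fx=3,fy=3))
```

```text
[0.57021076 0.17501423 0.00492759] [-2.15404764 -0.00511693  0.25861666]
```

View pics/down.png

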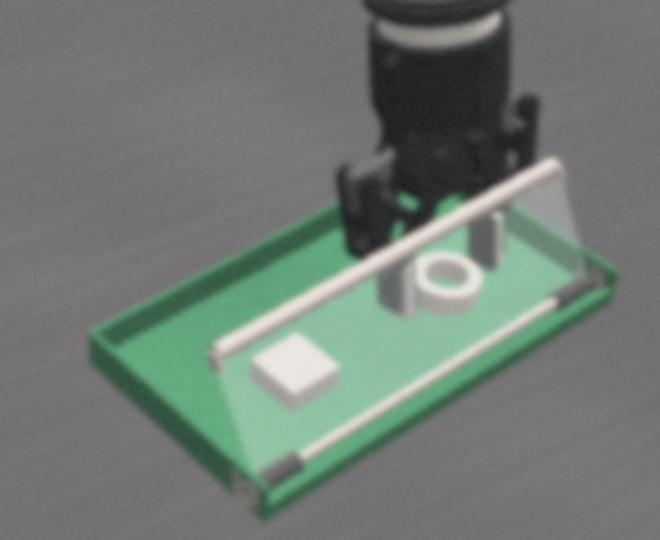

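Fingers stand on both sides of the collar (about (400,290) and (488,245) in the crop), and the flap is held open. Close.

{"op": "jog_arm", "data": {
  "motion": [
    [0, 0, 0, 0, 0, 0, 50],
    [0, 0, 0, 0, 0, 0, 36],
    [0, 0, 0, 0, 0, 0, 30],
    [0, 0, 0, 0, 0, 0, 30],
    [0, 0, 0, 0, 0, 0, 30],
    [0, 0, 0, 0, 0, 0, 30]
  ],
  "grip_force": 100
}}

```text
t: 6.08
eef_pos: [0.5705, 0.1752, 0.0063]
tool_rot: [-0.007, 0.992, 0.064, 0.105]
contact_force: [-7.1, -0.1, 9.8]
gripper_width: 0.449
grasp_force: 99.2
```

{"op": "jog_arm", "data": {
  "motion": [
    [0, 0, 0, 1, 0, -5, 30],
    [0, 0, 0, 2.1, 0, -10, 30],
    [0, 0, 0, 3.2, 0, -15, 30],
    [0, 0, 0, 4.2, 0, -20, 30],
    [0, 0, 0, 4.2, 0, -20, 30]
  ],
  "grip_force": 110
}}

```text
t: 6.7
eef_pos: [0.5707, 0.1751, 0.0263]
tool_rot: [-0.007, 0.992, 0.064, 0.105]
contact_force: [-2.1, 0.9, -0.8]
gripper_width: 0.446
grasp_force: 110.4
```

Run:
```python
from h import *
s=bot.read_camera("scene")
o=bot.get_obs();print(o["eef_pos"],o["contact_force"],o["gripper_width"],o["grasp_force"])
save("pics/lift.png",cv2.resize(s["pixels"][100:280,240:460],None,fx=3,fy=3))
```

```text
[0.57053649 0.1750016  0.02596799] [-2.62767991 -0.10261606 -1.96907492] 0.44637766666062717 110.43531239032745
```

View pics/lift.png

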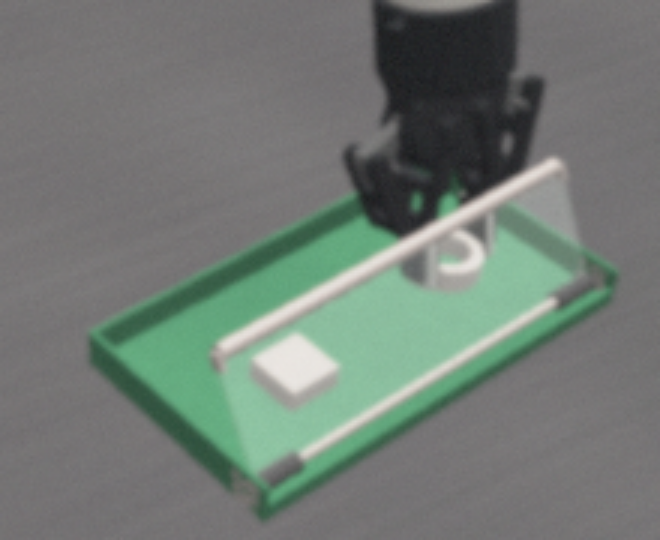

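The collar is off the floor and level between the pads (crop (455,262)), and the flap still rests on the fingers. Keep lifting straight up.

{"op": "jog_arm", "data": {
  "motion": [
    [0, 0, 0, 2.1, 0, -10, 30],
    [0, 0, 0, 4.2, 0, -20, 30],
    [0, 0, 0, 6.4, 0, -30, 30],
    [0, 0, 0, 8.5, 0, -40, 30],
    [0, 0, 0, 10.6, 0, -50, 30],
    [0, 0, 0, 13.8, 0, -65, 30],
    [0, 0, 0, 18.1, 0, -85, 30],
    [0, 0, 0, 23.4, 0, -110, 30],
    [0, 0, 0, 27.6, 0, -130, 30],
    [0, 0, 0, 27.6, 0, -130, 30]
  ]
}}

```text
t: 8.0
eef_pos: [0.5723, 0.176, 0.1616]
tool_rot: [-0.007, 0.992, 0.064, 0.107]
contact_force: [0.3, 1.2, -1.3]
gripper_width: 0.442
grasp_force: 112.1
```

Run:
```python
from h import *
s=bot.read_camera("scene")
o=bot.get_obs();print(o["t"],o["eef_pos"],o["contact_force"],o["gripper_width"],o["grasp_force"])
save("pics/up.png",cv2.resize(s["pixels"][60:280,240:460],None,fx=2.7,fy=2.7))
```

```text
8.05 [0.57128439 0.17545858 0.15999808] [-0.25214251  0.10142962 -1.47390697] 0.44877398959519893 112.09916532039642
```

View pics/up.png

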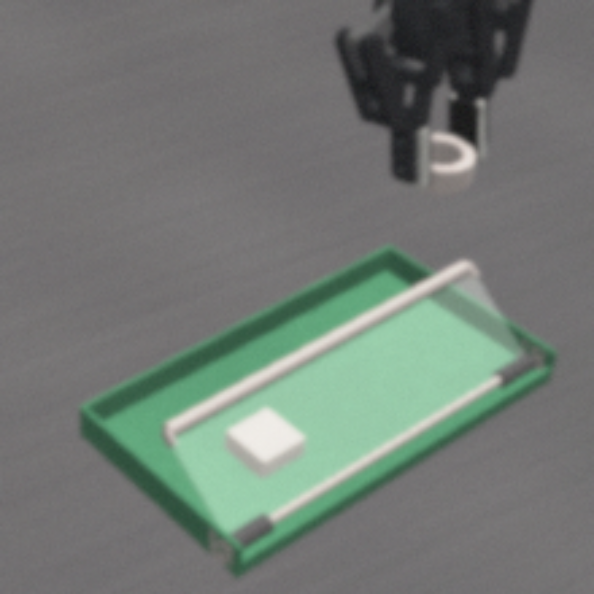

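The flap has sprung shut (roller back at the shut position, crop (170,430)–(465,268)) and the collar is held about level at (450,160). Next, go to the stand.

Run:
```python
from h import *
for z in(.15,.09): goto([.510,-.176,z])
```

```text
turn [-0.    -0.003  0.   ] shift [-105.8  340.6  -12.7]
turn [-0.    -0.003  0.   ] shift [-118.5  340.6   45.9]
```

{"op": "jog_arm", "data": {
  "motion": [
    [0, 0, 0, -13, 42, -2, 30],
    [0, 0, 0, -26, 85, -3, 30],
    [0, 0, 0, -40, 128, -5, 30],
    [0, 0, 0, -53, 170, -6, 30],
    [0, 0, 0, -66, 213, -8, 30],
    [0, 0, 0, -79, 256, -10, 30],
    [0, 0, 0, -93, 299, -11, 30],
    [0, 0, 0, -106, 341, -13, 30],
    [0, 0, 0, -106, 341, -13, 30],
    [0, 0, 0, -106, 341, -13, 30]
  ]
}}

```text
t: 9.3
eef_pos: [0.5087, -0.1762, 0.1489]
tool_rot: [-0.007, 0.992, 0.064, 0.104]
contact_force: [-0.0, 0.8, -1.3]
gripper_width: 0.448
grasp_force: 112.1
```

Run:
```python
from h import *
s=bot.read_camera("scene");t=bot.read_camera("top")
o=bot.get_obs();e=o["eef_pos"];print(o["t"],e,o["contact_force"],o["gripper_width"],o["grasp_force"])
out=[]
for p in(s,t):
    c=proj(p,[.508,-.176,.06]).astype(int);b=np.clip([c[0]-70,c[1]-95],0,999)
    im=cv2.resize(p["pixels"][b[1]:b[1]+150,b[0]:b[0]+140],None,fx=2.8,fy=2.8)
    th=np.linspace(0,2*np.pi,40)
    for X,col in(([e[0]-.0017,e[1]-.0005,e[2]+.016],(255,0,0)),([.508,-.176,.046],(0,0,255)),([.508,-.176,.012],(0,200,0))):
        u=(proj(p,X)-b)*2.8+1.4;cv2.circle(im,tuple(int(v) for v in u),3,col,1)
    for r in(.021,):
        for k in th:
            u=(proj(p,[e[0]-.0017+r*np.cos(k),e[1]-.0005+r*np.sin(k),e[2]+.016])-b)*2.8+1.4;cv2.circle(im,tuple(int(v) for v in u),1,(255,0,0),-1)
    out.append(im)
save("pics/hover.png",np.hstack(out))
goto([.510,-.176,.15]);goto([.510,-.176,.06]);goto([.510,-.176,.0135])
```

```text
9.4 [ 0.50909263 -0.17520761  0.14921278] [-0.01300734  0.75027782 -1.49369093] 0.4431503044501199 112.11141586303711
turn [-0.001 -0.     0.003] shift [ 0.9  0.9 -0.6]
turn [-0.001 -0.     0.003] shift [-17.8   0.9  87.4]
turn [-0.001 -0.     0.003] shift [-27.5   0.9 132.9]
```

View pics/hover.png

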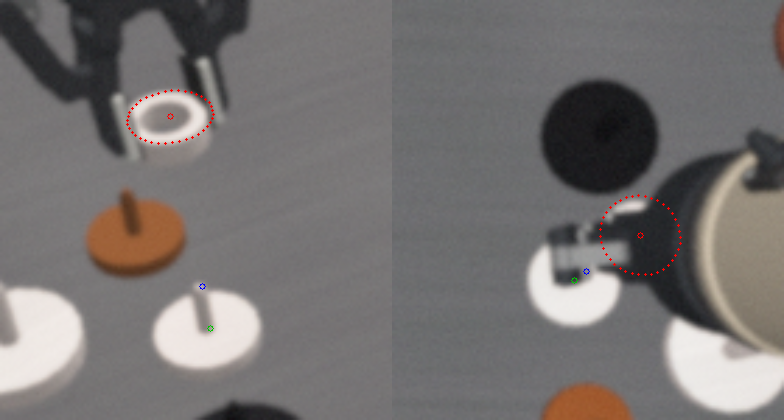

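The overlay agrees: the held collar lies on its predicted ring (left crop (170,117), level), and the pin tip and base match at (201,286) and (210,328). Lower.

{"op": "jog_arm", "data": {
  "motion": [
    [0, 0, 0, -5, 1, 30, 30],
    [0, 0, 0, -12, 1, 60, 30],
    [0, 0, 0, -18, 1, 87, 30],
    [0, 0, 0, -20, 1, 98, 30],
    [0, 0, 0, -22.5, 1, 109, 30],
    [0, 0, 0, -24.5, 1, 119, 30],
    [0, 0, 0, -26, 1, 126, 30],
    [0, 0, 0, -26.6, 1, 129, 30],
    [0, 0, 0, -27, 1, 131, 30],
    [0, 0, 0, -27, 1, 131, 30]
  ]
}}

```text
t: 10.65
eef_pos: [0.51, -0.1778, 0.0158]
tool_rot: [-0.007, 0.992, 0.064, 0.105]
contact_force: [0.3, -0.1, -2.0]
gripper_width: 0.444
grasp_force: 112.1
```

{"op": "jog_arm", "data": {
  "motion": [
    [0, 0, 0, 0, 0, 0, 30]
  ]
}}

```text
t: 10.78
eef_pos: [0.5101, -0.1778, 0.0159]
tool_rot: [-0.007, 0.992, 0.064, 0.105]
contact_force: [-0.3, 0.1, -1.3]
gripper_width: 0.447
grasp_force: 112.1
```

{"op": "jog_arm", "data": {
  "motion": [
    [0, 0, 0, -0.2, 0, 1, 30],
    [0, 0, 0, -0.4, 0, 2, 30],
    [0, 0, 0, -0.4, 0, 2, 30]
  ]
}}

```text
t: 11.15
eef_pos: [0.5099, -0.1777, 0.0136]
tool_rot: [-0.007, 0.992, 0.064, 0.104]
contact_force: [0.2, 0.4, -1.2]
gripper_width: 0.448
grasp_force: 112.1
```

{"op": "jog_arm", "data": {
  "motion": [
    [0, 0, 0, -0.2, 0, 1, 30],
    [0, 0, 0, -0.2, 0, 1, 30]
  ]
}}

```text
t: 11.4
eef_pos: [0.5099, -0.1777, 0.0134]
tool_rot: [-0.006, 0.992, 0.064, 0.105]
contact_force: [-4.6, 1.1, 10.3]
gripper_width: 0.448
grasp_force: 113.6
```

{"op": "jog_arm", "data": {
  "motion": [
    [0, 0, 0, -0.1, 0, 0.6, 30],
    [0, 0, 0, -0.1, 0, 0.6, 30]
  ]
}}

```text
t: 11.65
eef_pos: [0.51, -0.1777, 0.0133]
tool_rot: [-0.006, 0.992, 0.064, 0.105]
contact_force: [-8.4, 2.1, 19.4]
gripper_width: 0.446
grasp_force: 114.5
```

Run:
```python
from h import *
s=bot.read_camera("scene");t=bot.read_camera("top")
o=bot.get_obs();e=o["eef_pos"];print(o["t"],e,o["contact_force"],o["torque"])
im=cv2.resize(s["pixels"][190:290,130:250],None,fx=5,fy=5,interpolation=cv2.INTER_CUBIC)
th=np.linspace(0,2*np.pi,60)
for z,c in((.028,(255,0,0)),(.012,(0,0,255))):
  for k in th:
    u=(proj(s,[e[0]-.0017+.021*np.cos(k),e[1]-.0005+.021*np.sin(k),z])-[130,190])*5+2;cv2.circle(im,tuple(int(v) for v in u),1,c,-1)
save("pics/set.png",im)
```

```text
11.75 [ 0.50996452 -0.17773171  0.01332473] [-7.89174054  1.35559257 19.09270808] [0.51603744 1.07550605 0.09486826]
```

View pics/set.png

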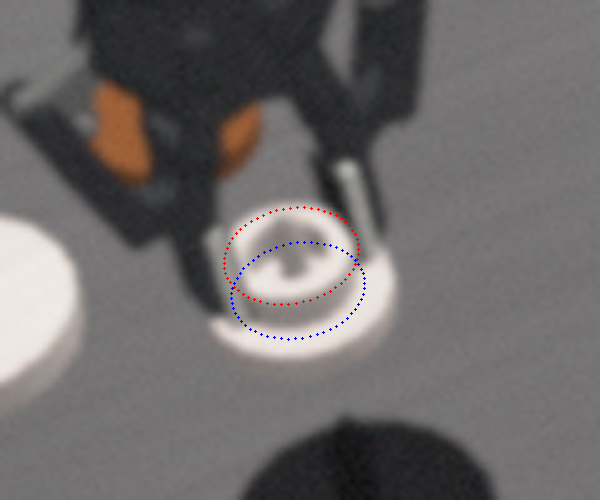

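The collar is around the pin and matches the predicted flat pose (top red ring, foot blue ring, centre about (295,270)), with firm base contact. Release and back off straight up.

{"op": "jog_arm", "data": {
  "motion": [
    [0, 0, 0, 0.2, 0, -1, 30],
    [0, 0, 0, 0.2, 0, -1, 45],
    [0, 0, 0, 0.2, 0, -1, 60],
    [0, 0, 0, 0.2, 0, -1, 62],
    [0, 0, 0, 0.2, 0, -1, 62],
    [0, 0, 0, 2.3, 0, -11, 62],
    [0, 0, 0, 8.5, 0, -40, 62],
    [0, 0, 0, 17, 0, -80, 62],
    [0, 0, 0, 27.6, 0, -130, 62],
    [0, 0, 0, 27.6, 0, -130, 62]
  ],
  "grip_force": 20
}}

```text
t: 13.0
eef_pos: [0.5127, -0.1785, 0.1496]
tool_rot: [-0.005, 0.992, 0.064, 0.108]
contact_force: [0.4, -0.8, -0.6]
gripper_width: 0.73
grasp_force: 0.0
```

{"op": "jog_arm", "data": {
  "motion": [
    [0, 0, 0, 0, 0, 0, 62],
    [0, 0, 0, 0, 0, 0, 62],
    [0, 0, 0, 0, 0, 0, 62]
  ]
}}

```text
t: 13.38
eef_pos: [0.5092, -0.1773, 0.1438]
tool_rot: [-0.007, 0.993, 0.064, 0.104]
contact_force: [0.1, 0.0, -0.0]
gripper_width: 0.728
grasp_force: 0.0
```

Run:
```python
from h import *
s=bot.read_camera("scene");o=bot.get_obs();print(o["t"],o["eef_pos"],o["contact_force"],o["gripper_width"])
print("expect",proj(s,[.508,-.178,.028]),proj(s,[.508,-.178,.012]),proj(s,[*fl(-47,-58),.018]))
for th in("collar","blank","flap"): print(th,[(np.round(r["xy"],1).tolist(),round(r["score"],2)) for r in bot.spot_in(th,s)],[(np.round(r["xy"],1).tolist(),round(r["score"],2),atz(s,r["xy"],.012)[:2]) for r in bot.tip_of(th,s)])
g=cv2.cvtColor(s["pixels"],cv2.COLOR_RGB2GRAY)[225:265:2,165:215:2];print(g)
```

```text
13.425 [ 0.50938065 -0.17732142  0.1439937 ] [-0.21887809  0.48891813  0.32992853] 0.7277828804451992
expect [188.01867895 240.4568107 ] [189.34331896 247.41246548] [339.1933538  221.56508216]
collar [([187.8, 245.8], 0.77)] [([188.6, 247.3], 0.83, array([ 0.50717762, -0.17893308]))]
blank [] []
flap [([363.2, 209.4], 0.61)] [([382.1, 223.3], 0.8, array([0.61802882, 0.12203508]))]
[[ 71  66  63  63  73  87 111 119 121 123 121 121 122 122 121 118 122 118
  120 118 117 115 118 115 116]
 [ 64  66  75  90 105 117 120 121 121 118 122 119 121 121 122 120 118 121
  120 119 116 117 117 117 118]
 [ 99 107 112 116 123 122 124 121 121 122 123 126 130 125 123 122 118 116
  115 116 118 116 118 114 115]
 [121 119 120 119 121 123 122 126 142 165 183 199 201 197 180 150 124 117
  115 119 115 117 116 114 114]
 [123 121 119 119 123 120 136 181 216 219 186 187 208 223 228 218 179 132
  116 118 116 119 116 119 119]
 [121 122 121 122 122 137 194 227 221 183 143 145 163 170 202 228 228 201
  160 127 118 117 118 118 119]
 [122 120 119 120 129 188 228 225 181 141 127 130 145 140 142 206 232 230
  224 195 14
[... 684 characters left out ...]
29 134 137 135 136 136 136 142 174 219
  229 231 226 185 135 118 121]
 [115 121 124 171 227 231 204 159 134 131 132 131 131 136 146 176 219 230
  230 227 203 158 129 115 118]
 [118 120 121 139 206 231 232 224 199 173 166 162 170 191 214 226 231 231
  225 198 161 142 122 119 117]
 [120 121 120 122 151 208 228 235 232 229 227 226 228 229 231 231 227 214
  184 154 146 129 116 120 117]
 [116 119 119 119 121 141 177 214 223 227 230 230 230 227 224 209 185 153
  142 140 127 118 117 119 117]
 [120 119 116 121 119 123 126 139 152 173 180 185 182 174 157 144 135 132
  132 125 116 119 118 118 119]
 [118 117 120 118 119 121 119 123 127 127 130 132 133 131 132 128 126 122
  118 120 117 116 118 118 119]]
```

The collar origin is found at the base's top centre, the flap is shut and the arm is clear. Handing in.

```bash
python3 -c "
from station import bot
print(bot.hand_in())"
```

```text
the job is handed in; nothing more can be done
None
```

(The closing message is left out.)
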